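Thread the thru-axle through the hub jig

ROBOT

A 6-joint arm with a two-finger parallel gripper is mounted at the origin on the work surface. World frame = base frame: x ahead of the robot, y to its left, z up, the work surface at z = 0. Lengths are in mm, angles in rad, forces in N, time in s.
With the tool pointing down it reaches from about 350 to 925 mm from the base axis. Payload 6.4 kg.
Tool frame: the origin (TCP) lies at the very end of the fingers, on their centre line; the grasp point (between the pads) lies 19 mm behind it (r.hold_point_z is the z of the grasp point in the tool frame, in mm); z points along the fingers, y is the line along which they close (so a half turn about z gives the same grasp; the last joint's range is limited). The gripper opens to 85 mm and grips with 20 to 120 N. Pads are 22 mm wide; open, the fingers measure 114 mm over their backs; the gripper's body (76 mm by 85 mm) begins 54 mm behind the grasp point. The pads swing forward as they close: fully open they stand 13 mm farther back than shut.
Start: joints at [1.112, 0.245, 1.558, -0, 1.339, -0.174], TCP at [182.624, 623.829, 206.59] pointing down, gripper open.
Joint ranges: [-3.13, 3.13], [-1.02, 2.26], [0.13, 2.54], [-0.95, 4.09], [0.21, 2.88], [-2.74, 2.74]. Speed limits (rad/s): [2.57, 2.57, 3.14, 3.14, 3.14, 3.14].

INTERFACE

Orientations are given as [roll, pitch, yaw] about the fixed x, y, z axes, in that order (R = Rz(yaw) Ry(pitch) Rx(roll)).
In Python, from rig import r gives the robot as it stands.
- The arm moves only by the tool carry_out, never from a script. Its argument "increments" is one flat list of numbers, 7 for each row, row after row: the turn, a rotation vector about the tool's x, y, z scaled (see below), then the shift along the tool's x, y, z scaled (see below), then the closure, from -1 (fully open) to 1 (shut), so that 0 is half open. A call has 1 to 10 rows; each row is the pose to reach, as a shift and turn from the pose commanded when the call began, along the tool's axes at that moment; what a row does not reach only later rows make up. The controller multiplies each number of a shift by 0.4 m and each number of a turn by 30 degrees. A row lasts 1/10 s, in which the tool goes at most 50 mm and 8.59 degrees, less where a joint would pass 70% of its speed; a pose out of reach is approached as far as the arm can. A call with a number of a shift or a turn outside -1 to 1 is refused whole. A call with a gripper value outside its range is refused whole. The fingers move at their own pace and stop on an object; "squeeze" is the grip in N (left out, the last holds). Time passes only in rows, so rows that repeat a pose let the fingers close. It gives the time, the measured TCP pose, the force, the opening and the grip force at its end, in the units of the state.
- r.get_state(): the state, without advancing time (a new reading comes with each control period).
- r.camera(name): name is "scene" or "top"; returns a dict with "color" (400x640x3 uint8, red, green, blue), "K" (3x3 intrinsics, pixels), "dist" ([k1, k2, p1, p2, k3] as OpenCV has them; the pictures are not rectified), "cam_to_world" (4x4, takes a point from camera to world coordinates). Camera axes: x right, y up, looking along -z (the intrinsics and any distortion apply to the point x, -y, -z); pixel columns grow to the right and rows downward; lengths in mm; the calibration is good to about 2 mm. A picture is of the moment at which its call begins. There is no depth.
- r.finish_job(): hands the job in; it is judged then, once.
The state is a dict: "time": time; "joint_positions": joint angles; "qd": joint speeds; "tau": joint torques, N m; "eef_pos": TCP position; "orientation": TCP orientation; "contact_force": force on the tool from outside, world axes, zero at the start; "ft_torque": the same for the moment, N m; "opening": opening from 0.0 (shut) to 1.0 (fully open); "gripper_force": force on a finger pad.
Only numpy, scipy, OpenCV 4.12 (cv2) and the standard library are available. Lean on these libraries where they do the work, as an engineer would, in place of code of your own. Each camera call takes 0.05 s, during which the arm holds its last target. There are 200 camera calls.

TASK

Lift the red-handled axle out of its wooden cradle and slide it, nose first, through the near plate, the bicycle hub and the far plate of the blue jig until its red collar sits flush against the near plate, then let go of it. Feel your way in gently: the plates and hub stand on a cross-slide that has been run out sideways by an unmeasured amount, so search lightly for the bore with the nose and never force it. Leave everything else on the bench where it is.

Things in the scene. Friction and masses are not known exactly. Their poses are not given: they have to be found in the camera images.
- axle: Thru-axle, smooth steel rod 15 mm in diameter, about 0.14 kg. Origin: on its axis, in the collar face that must seat. The rod runs 160 mm along the body's -y; its last 3 mm taper to a flat nose of 12 mm diameter. From the origin along +y: red collar (28 mm diameter, 6 mm thick), then the red grip to y = 66 mm, a flat-sided bar 18 mm wide (x), 22 mm tall (z), centred on the axis.
- axle_nose (a point): Centre of the tip of the axle's nose, 160 mm along -y from the collar face. Axes as axle.
- axle_grip (a point): Point of the red grip, on the axle's axis at y = 44 mm, where it is best held from above, fingers closing along the axle's x. Axes as axle.
- cradle: Fixed wooden cradle, base 50 x 200 x 14 mm, origin on the table under it. It carries the axle level along its y axis, rod axis 62 mm above the table, collar face at y = 55 mm. A post under the grip at y 63 to 77 mm (beyond it the grip overhangs free) and a fork at y = -75 mm, prongs 64 mm high. Lift the axle straight up by 30 mm or more.
- jig: Fixed blue base of the hub jig, 130 (x) x 190 (y) x 16 mm, origin on the table under its centre. The axle goes in from the +y side, along -y. On it a clamped cross-slide (holds 80 N) with two upright plates, 80 mm wide, 12 mm thick, 118 mm high, outer faces at y = +72 and -72 mm, bored 17 mm, bore axis 95 mm up, along y. Fully in: axle origin at y = +72, nose at y = -88 mm.
- jig_mouth (a point): Where the near plate's bore mouth would be with the cross-slide run back: jig x = -18, y = 72, z = 95 mm, axes as jig. The slide, with plates and hub, is run out: all bores stand together 3 to 33 mm from this point along the jig's +x (y, z are true). The amount is not measured; it can be seen roughly, and felt: pressed lightly on the plate's face and slid along x, the nose drops into the bore.
- jig_hub (a point): Middle of the bicycle hub between the plates (black, brass end caps with 17 mm bores, y -55 to +55 mm, flanges 58 mm in diameter), for the slide run back: jig x = -18, y = 0, z = 94 mm; it is run out with the bores. The hub (0.35 kg) floats: it hangs 1 mm below the plates' bore axis and can rise 6 mm; the tapered nose lifts it on entering, at a push of a few newtons.
- bearing: Loose steel bearing ring, 42 mm diameter, 12 mm high; a bystander, leave it alone. Origin under its middle.
- sprocket: Loose dark steel sprocket, 90 mm diameter, 5 mm thick, lying flat; a bystander, leave it alone. Origin under its middle.
- wrench: Steel wrench lying on the bench; a bystander, leave it alone. Origin under its middle.
- screwdriver: Yellow-handled screwdriver lying on the bench; a bystander, leave it alone. Origin under its middle.
- brush: Brush with a wooden handle lying on the bench; a bystander, leave it alone. Origin under its middle.
- tin: Tin with a yellow label, 90 mm diameter, 110 mm high; a bystander, leave it alone. Origin under its middle.
- jar: White jar with a red cap, 64 mm diameter, 80 mm high; a bystander, leave it alone. Origin under its middle.

How it is judged:
By the outcome, as a careful person would: the job done as asked, in the order asked, and still so for the second after the job is handed in, with the robot touching nothing.
It also fails if it takes over 72 s, if anything falls off the work surface, if the arm or the gripper's body presses on something with over 40 N, if the wrist force passes 120 N, or if a joint passes its speed limit or range.

## Working session

There is one attempt and no reset: what is moved stays moved. The work goes in short steps, Python scripts to look and compute and a tool call to move; the robot and the scene stay as the last step left them, time stands still between calls to the robot, and variables do not carry over. Pictures are saved under pics/ and viewed, at most 10 in all, crops included, and the job is handed in when it is done.

Besides the shell and the picture viewer there is one more tool, called after "Emit:" as name(argument=value, ...), one argument or row to a line, values as JSON. carry_out: Moves the arm, as the interface text tells. Its arguments: {"type":"object","properties":{"increments":{"type":"array"},"squeeze":{"type":"number"}},"required":["increments"]}

```bash
mkdir -p pics; cat > h.py <<'E'
import numpy as np, cv2
from rig import r
def grab(n):
    c=r.camera(n); cv2.imwrite(f'pics/{n}_{len(__import__("os").listdir("pics"))}.png',c['color'][:,:,::-1]); return c
def ray(c,uv):
    p=cv2.undistortPoints(np.array([[uv]],float),np.array(c['K'],float),np.array(c['dist'],float))[0,0]
    M=np.array(c['cam_to_world']); d=M[:3,:3]@np.array([p[0],-p[1],-1]); return M[:3,3],d
def onz(c,uv,z):
    o,d=ray(c,uv); return o+d*(z-o[2])/d[2]
def proj(c,P):
    M=np.linalg.inv(np.array(c['cam_to_world'])); q=M[:3,:3]@np.array(P,float)+M[:3,3]
    return cv2.projectPoints(np.array([[q[0],-q[1],-q[2]]]),np.zeros(3),np.zeros(3),np.array(c['K'],float),np.array(c['dist'],float))[0][0,0]
E
python3 - <<'E'
from h import *
for n in('scene','top'):
    c=grab(n); print(n,np.round(c['K'],1).tolist(),np.round(c['cam_to_world'],2).tolist())
s=r.get_state();print(s['eef_pos'],s['orientation'],s['time'])
E
ls pics
```

```text
scene [[375.9, 0.0, 321.4], [0.0, 375.9, 199.0], [0.0, 0.0, 1.0]] [[0.89, -0.27, 0.36, 1007.01], [0.45, 0.56, -0.7, -709.63], [-0.01, 0.78, 0.62, 790.81], [0.0, 0.0, 0.0, 1.0]]
top [[425.1, 0.0, 315.9], [0.0, 425.1, 194.1], [0.0, 0.0, 1.0]] [[0.0, 1.0, -0.07, 519.38], [-1.0, 0.0, -0.01, 92.36], [-0.01, 0.07, 1.0, 1288.77], [0.0, 0.0, 0.0, 1.0]]
[182.3727911  623.32227239 205.5873587 ] [-3.13984643e+00 -3.04198523e-04  2.85676636e+00] 0.1
scene_0.png
top_1.png
```

View pics/scene_0.png

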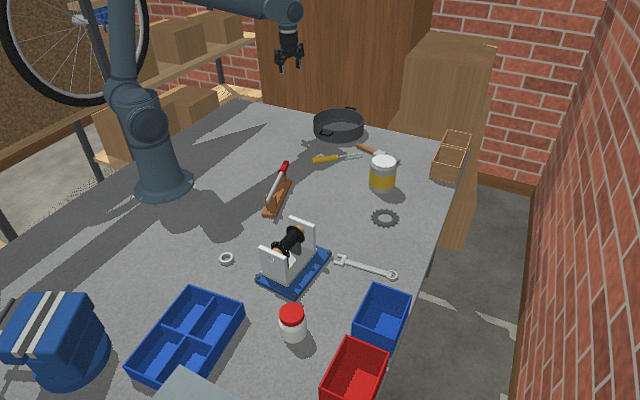

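View pics/top_1.png

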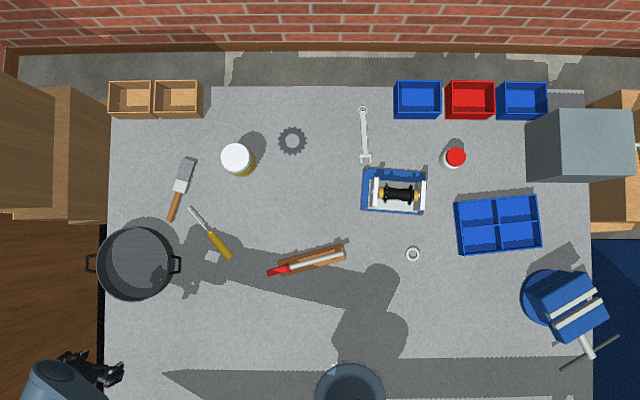

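The scene view shows the axle in its cradle at about (277,185) and the jig at about (292,260). In the top view the red grip is near (278,270), the rod ends near (343,253), and the jig base is centred around (394,190) with its near plate near (372,190) and far plate near (424,190). I'll enlarge both.

```bash
python3 - <<'E'
import cv2,numpy as np
a=cv2.imread('pics/top_1.png'); b=cv2.imread('pics/scene_0.png')
A=cv2.resize(a[155:225,350:440],None,fx=8,fy=8,interpolation=cv2.INTER_CUBIC)[:560]
B=cv2.resize(a[230:285,255:355],None,fx=8,fy=8,interpolation=cv2.INTER_CUBIC)
C=cv2.resize(b[205:305,245:345],None,fx=6,fy=6,interpolation=cv2.INTER_CUBIC)
cv2.imwrite('pics/cA.png',A);cv2.imwrite('pics/cB.png',B);cv2.imwrite('pics/cC.png',C)
E
```

```text
(no output)
```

View pics/cA.png

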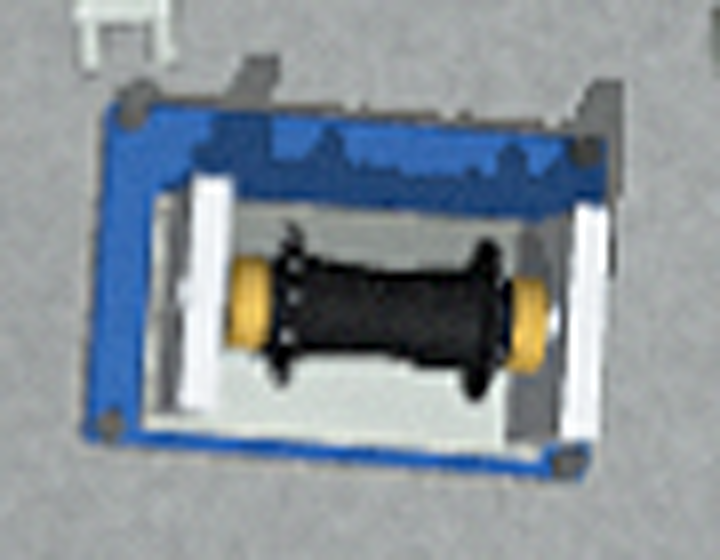

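View pics/cB.png

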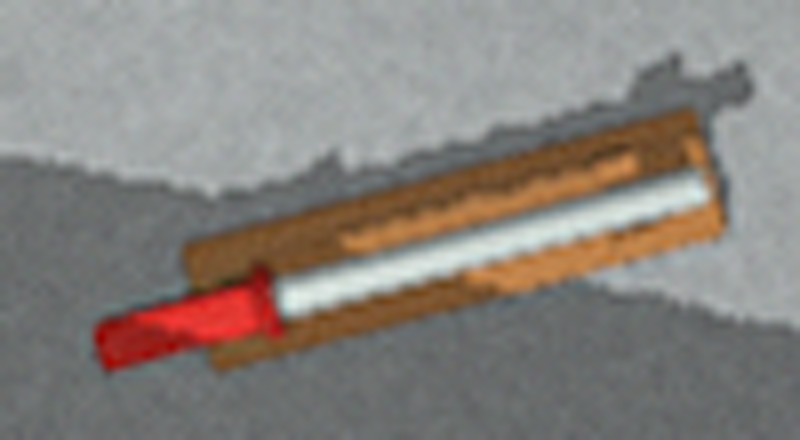

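View pics/cC.png

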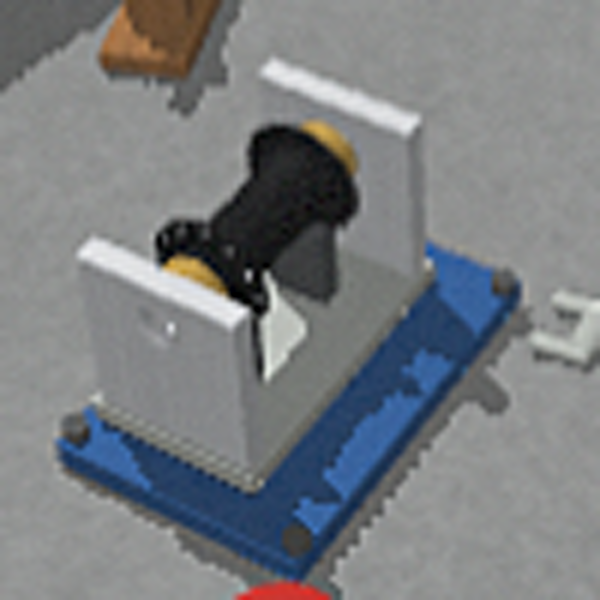

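The crops show clean edges. In crop A the base-top corners are (108,103), (607,130), (590,478) and (83,440), and the near plate's top runs from (213,177) to (197,409). In crop B the grip runs from (103,345) to (265,300) and the nose is near (708,186). In crop C the bore is near (157,322).

```bash
cat > m.py <<'E'
from h import *
c=r.camera('top'); s=r.camera('scene'); im=c['color'].astype(int)
R,G,B=im[...,0],im[...,1],im[...,2]
# grip + rod
box=np.zeros(R.shape,bool); box[230:285,255:355]=1
red=box&(R>90)&(G<70)&(B<70)
rod=box&(R>165)&(abs(R-B)<25)&(G>165); 
n,l,st,_=cv2.connectedComponentsWithStats(rod.astype(np.uint8)); rod=l==1+np.argmax(st[1:,4])
def pts(m,z): 
    v,u=np.nonzero(m); return np.array([onz(c,(a,b),z)[:2] for a,b in zip(u,v)])
P1=pts(rod,66); P2=pts(red,70)
for n,P in(('rod',P1),('red',P2)):
    vx,vy,x,y=cv2.fitLine(P.astype(np.float32),cv2.DIST_L2,0,.01,.01).ravel()
    d=np.array([vx,vy])*np.sign(vy); t=(P-[x,y])@d
    print(n,'yaw',np.arctan2(-d[0],d[1]),'c',x,y,'ends',np.round([x,y]+d*t.min(),1),np.round([x,y]+d*t.max(),1),len(P))
A=lambda u,v:(350+(u+.5)/8-.5,155+(v+.5)/8-.5)
cor=[onz(c,A(*p),16)[:2] for p in[(108,103),(607,130),(590,478),(83,440)]]
print('base',np.round(cor,1).tolist(),'sides',[round(float(np.linalg.norm(cor[i]-cor[i-1])),1) for i in range(4)])
for i,j in((0,1),(3,2)):
    d=cor[i]-cor[j]; print('yaw long',np.arctan2(-d[0],d[1]))
for i,j in((0,3),(1,2)):
    d=cor[i]-cor[j]; print('yaw short',np.arctan2(d[1],d[0]))
for z in(118,134):
  for nm,pp in(('near',[(192,177),(234,177),(213,410),(180,408)]),('far',[(578,204),(608,206),(600,438),(562,436)])):
    q=np.array([onz(c,A(*p),z)[:2] for p in pp]); print(z,nm,np.round(q,1).tolist(),q.mean(0).round(1),'w',np.linalg.norm(q[0]-q[3]).round(1))
E
python3 m.py
```

```text
rod yaw 0.26368338 c 416.65 99.932976 ends [437.   24.7] [396.9 173.3] 169
red yaw 0.36438274 c 392.69556 198.5322 ends [452.4  42. ] [377.5 238.5] 165
base [[691.1, -41.5], [681.6, -230.3], [550.2, -221.9], [564.0, -31.5]] sides [127.5, 189.1, 131.6, 190.9]
yaw long -0.050178639437233684
yaw long -0.07230681026793195
yaw short -0.07814111604176759
yaw short -0.0638007772129074
118 near [[651.6, -59.7], [651.6, -74.3], [570.9, -66.5], [571.5, -55.1]] [611.4 -63.9] w 80.2
118 far [[642.7, -193.9], [642.0, -204.4], [561.5, -200.4], [562.2, -187.2]] [ 602.1 -196.5] w 80.8
134 near [[649.8, -57.7], [649.8, -72.0], [570.2, -64.3], [570.8, -53.1]] [610.2 -61.8] w 79.1
134 far [[641.0, -190.0], [640.4, -200.3], [561.0, -196.4], [561.6, -183.4]] [ 601.  -192.5] w 79.7
```

```bash
cat >> m.py <<'E'
print('----')
red=box&(R>90)&(G<R*0.4)&(B<R*0.4)
n,l,st,_=cv2.connectedComponentsWithStats(red.astype(np.uint8)); red=l==1+np.argmax(st[1:,4])
P=pts(red,68); d=np.array([-np.sin(.264),np.cos(.264)]); e=np.array([d[1],-d[0]])
o=P1.mean(0)
t=(P-o)@d; k=(P-o)@e; print('red along',t.min(),t.max(),'lat mid',(k.min()+k.max())/2,k.mean(),np.polyfit(t,k,1))
t1=(P1-o)@d;k1=(P1-o)@e;print('rod along',t1.min(),t1.max(),k1.min(),k1.max(),'o',o)
sr=s['color'].astype(int); y=-.068; jy=np.array([-np.sin(y),np.cos(y),0]); jx=np.array([np.cos(y),np.sin(y),0])
for J in(np.array([621.7,-131.7,0]),):
  for uv in((157,322),(150,320),(172,328),(80,245),(247,318)):
    px=(245+(uv[0]+.5)/6-.5,205+(uv[1]+.5)/6-.5); a,b=ray(s,px)
    q=a+b*(((J-72*jy-a)@jy)/(b@jy)); print(uv,'jig x',round((q-J)@jx,1),'z',round(q[2],1))
# hub brass caps & hub in top
brass=np.zeros(R.shape,bool);brass[155:225,350:440]=1
brass&=(R>130)&(B<R*.6)
n,l,st,ce=cv2.connectedComponentsWithStats(brass.astype(np.uint8))
for i in range(1,n):
    if st[i,4]>8: 
        q=onz(c,ce[i],103); print('brass',st[i],np.round(q,1),'jig',round((q-J)@jx,1),round((q-J)@jy,1))
hub=np.zeros(R.shape,bool);hub[180:210,380:416]=1;hub&=(R<50)&(G<50)&(B<50)
v,u=np.nonzero(hub);q=onz(c,(u.mean(),(v.min()+v.max())/2),98);print('hub jig x',(q-J)@jx,(q-J)@jy,u.min(),u.max(),v.min(),v.max())
E
python3 m.py | sed -n '/----/,$p'
```

```text
----
red along 78.83406303480268 143.77918914495942 lat mid 1.8642088666451047 1.3053906372312312 [-0.00208414  1.53338824]
rod along -77.71104103329047 76.12614203537767 -4.638599923369071 4.6372660086019675 o [416.77376004  99.77806928]
(157, 322) jig x -14.3 z 102.3
(150, 320) jig x -18.0 z 101.5
(172, 328) jig x -6.6 z 102.9
(80, 245) jig x -50.4 z 129.0
(247, 318) jig x 33.4 z 130.6
brass [379 188   5  11  44] [608.2 -81.6 103. ] jig -16.9 49.1
brass [413 190   5  12  42] [ 600.1 -179.1  103. ] jig -18.3 -48.7
hub jig x -17.795909587632455 -2.844004423255223 383 413 185 204
```

```bash
cat > go.py <<'E'
import sys
from h import *
from scipy.spatial.transform import Rotation as Ro
x,y,z,w=map(float,sys.argv[1:5])
s=r.get_state(); R0=Ro.from_euler('xyz',s['orientation']); R1=Ro.from_euler('xyz',[np.pi,0,w])
print('turn',np.round((R0.inv()*R1).as_rotvec(degrees=True)/30,3),'shift',np.round(R0.inv().apply(np.array([x,y,z])-s['eef_pos'])/400,4))
print(s['time'],np.round(s['eef_pos'],1),np.round(s['orientation'],4),'F',np.round(s['contact_force'],1),'q',np.round(s['joint_positions'],2),s['opening'],s['gripper_force'])
E
python3 go.py 385.6 219.1 160 1.835
```

```text
turn [-1.000e-03  0.000e+00  1.952e+00] shift [-0.7714 -0.828   0.116 ]
0.3 [182.5 623.7 206.2] [-3.1410e+00 -1.0000e-04  2.8568e+00] F [-0.7  0.2  0.2] q [ 1.11  0.25  1.56  0.    1.34 -0.17] 1.0020868919153352 0.0
```

Emit:
carry_out(
  increments=[0,0,0.3,-0.2,-0.2,0,-1,0,0,0.6,-0.4,-0.42,0.03,-1,0,0,0.9,-0.6,-0.64,0.06,-1,0,0,0.98,-0.77,-0.828,0.1,-1,0,0,0.98,-0.77,-0.828,0.116,-1,0,0,0.98,-0.77,-0.828,0.116,-1,0,0,0.98,-0.77,-0.828,0.116,-1,0,0,0.98,-0.77,-0.828,0.116,-1,0,0,0.98,-0.77,-0.828,0.116,-1,0,0,0.98,-0.77,-0.828,0.116,-1],
)

```text
time: 1.3
eef_pos: [386.6, 215.5, 159.7]
orientation: [-3.141, 0.001, 2.337]
contact_force: [-0.2, 0.3, 0.1]
opening: 1.0
gripper_force: 0.0
```

```bash
python3 go.py 385.6 219.1 160 1.835
```

```text
turn [-0.001  0.002  0.958] shift [ 0.0083  0.0044 -0.0008]
1.3 [386.6 215.5 159.7] [-3.1407e+00  7.0000e-04  2.3368e+00] F [-0.2  0.3  0.1] q [ 0.25 -0.21  2.11 -0.    1.24 -0.51] 1.0001740405353674 0.0
```

Emit:
carry_out(
  increments=[0,0,0.28,0.008,0.004,0,-1,0,0,0.56,0.008,0.004,0,-1,0,0,0.82,0.008,0.004,0,-1,0,0,0.96,0.008,0.004,0,-1,0,0,0.96,0.008,0.004,0,-1,0,0,0.96,0.008,0.004,0,-1],
)

```text
time: 1.9
eef_pos: [383.9, 223.3, 160.3]
orientation: [3.141, -0.0, 1.843]
contact_force: [-1.1, -0.5, 0.5]
opening: 1.002
gripper_force: 0.0
```

```bash
python3 go.py 385.6 219.1 43 1.835; python3 - <<'E'
from h import *
for n in('scene','top'):
    c=r.camera(n)['color'][:,:,::-1]
    if n=='scene': a=cv2.resize(c[120:230,225:345],None,fx=3.3,fy=3.3,interpolation=2)
    else: b=cv2.resize(c[220:300,240:360],None,fx=3.3,fy=3.3,interpolation=2)
cv2.imwrite('pics/g1.png',np.hstack([a,cv2.copyMakeBorder(b,0,a.shape[0]-b.shape[0],0,0,0)]))
E
```

```text
turn [ 0.    -0.     0.016] shift [-0.0112  0.0012  0.2932]
1.9 [383.9 223.3 160.3] [ 3.1415e+00 -1.0000e-04  1.8432e+00] F [-1.1 -0.5  0.5] q [ 0.27 -0.21  2.11  0.    1.24 -0.  ] 1.0021498700473521 0.0
```

View pics/g1.png

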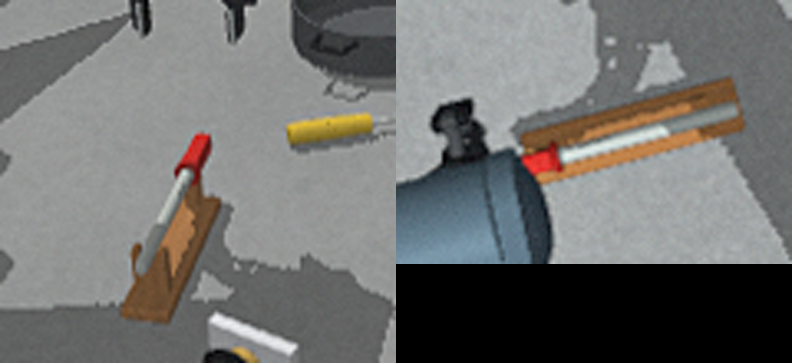

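The left panel shows the open fingers at (140,15) and (235,15), straddling the grip's line. The right panel shows the tool over the grip end at (540,160). The axle is undisturbed.

Emit:
carry_out(
  increments=[0,0,0.016,-0.01,0.001,0.08,-1,0,0,0.016,-0.01,0.001,0.16,-1,0,0,0.016,-0.01,0.001,0.18,-1,0,0,0.016,-0.01,0.001,0.18,-1,0,0,0.016,-0.01,0.001,0.18,-1,0,0,0.016,-0.01,0.001,0.18,-1],
)

```text
time: 2.6
eef_pos: [386.9, 219.5, 90.0]
orientation: [3.138, -0.0, 1.833]
contact_force: [0.4, -0.0, -0.3]
opening: 1.001
gripper_force: 0.0
```

```bash
python3 go.py 385.6 219.1 43 1.835
```

```text
turn [ 0.006 -0.    -0.004] shift [-0.0002 -0.0038  0.1174]
2.6 [386.9 219.5  90. ] [ 3.1383 -0.      1.8329] F [ 0.4 -0.  -0.3] q [ 0.26 -0.11  2.16  0.    1.09 -0.  ] 1.0005322431974386 0.0
```

Descend the rest and close gently.

Emit:
carry_out(
  increments=[0,0,0,0,-0.003,0.06,-1,0,0,0,0,-0.003,0.117,-1,0,0,0,0,-0.003,0.117,-1,0,0,0,0,-0.003,0.117,-1,0,0,0,0,-0.003,0.117,0.3,0,0,0,0,-0.003,0.117,0.6,0,0,0,0,-0.003,0.117,1,0,0,0,0,-0.003,0.117,1,0,0,0,0,-0.003,0.117,1,0,0,0,0,-0.003,0.117,1],
  squeeze=30,
)

```text
time: 3.6
eef_pos: [384.6, 218.8, 41.8]
orientation: [3.141, 0.0, 1.833]
contact_force: [-1.1, -0.1, 2.9]
opening: 0.196
gripper_force: 33.6
```

```bash
python3 go.py 385.6 219.1 43 1.835
```

```text
turn [ 0.001  0.    -0.004] shift [-0.      0.0025 -0.0031]
3.6 [384.6 218.8  41.8] [3.1412e+00 1.0000e-04 1.8327e+00] F [-1.1 -0.1  2.9] q [ 0.26 -0.02  2.18 -0.    0.98 -0.  ] 0.19627463520424135 33.570401072502136
```

Emit:
carry_out(
  increments=[0,0,0,0,0,0,1,0,0,0,0,0,0,1,0,0,0,0,0,-0.03,1,0,0,0,0,0,-0.06,1,0,0,0,0,0,-0.12,1,0,0,0,0,0,-0.2,1,0,0,0,0,0,-0.2,1,0,0,0,0,0,-0.2,1,0,0,0,0,0,-0.2,1],
  squeeze=80,
)

```text
time: 4.5
eef_pos: [383.4, 218.5, 120.4]
orientation: [-3.14, -0.0, 1.833]
contact_force: [0.2, -0.4, -1.9]
opening: 0.177
gripper_force: 78.9
```

```bash
python3 go.py 628 185 120 1.503
```

```text
turn [-0.004  0.     0.629] shift [-2.393e-01  5.689e-01 -1.000e-04]
4.5 [383.4 218.5 120.4] [-3.1396e+00 -1.0000e-04  1.8326e+00] F [ 0.2 -0.4 -1.9] q [ 0.26 -0.16  2.14  0.    1.16 -0.  ] 0.1767986697854379 78.94549714867026
```

Emit:
carry_out(
  increments=[0,0,0.1,-0.03,0.07,0,1,0,0,0.2,-0.07,0.17,0,1,0,0,0.3,-0.11,0.27,0,1,0,0,0.4,-0.16,0.37,0,1,0,0,0.5,-0.2,0.47,0,1,0,0,0.6,-0.22,0.53,0,1,0,0,0.629,-0.239,0.569,0,1,0,0,0.629,-0.239,0.569,0,1,0,0,0.629,-0.239,0.569,0,1,0,0,0.629,-0.239,0.569,0,1],
)

```text
time: 5.5
eef_pos: [627.4, 185.6, 120.3]
orientation: [-3.139, 0.0, 1.504]
contact_force: [0.2, 0.2, -0.4]
opening: 0.17
gripper_force: 79.0
```

```bash
cat > look.py <<'E'
from h import *
import sys
c=r.camera('top'); s=r.camera('scene')
a=cv2.resize(c['color'][150:240,300:440,::-1],None,fx=5,fy=5,interpolation=2)
b=cv2.resize(s['color'][170:290,225:345,::-1],None,fx=5,fy=5,interpolation=2)
cv2.imwrite(f'pics/{sys.argv[1]}_t.png',a);cv2.imwrite(f'pics/{sys.argv[1]}_s.png',b)
im=c['color'].astype(int);R,G,B=im[...,0],im[...,1],im[...,2]
m=(R>80)&(G<R*.45)&(B<R*.45);m[:,:250]=0;m[:,400:]=0;m[:150]=0;m[230:]=0
v,u=np.nonzero(m)
if len(u):print('red',len(u),u.min(),u.max(),v.min(),v.max())
E
python3 look.py a; python3 go.py 628 185 76 1.503
```

```text
turn [-0.002  0.     0.002] shift [-0.0017  0.0006  0.1127]
5.6 [627.8 185.7 121.1] [-3.1406e+00  1.0000e-04  1.5040e+00] F [ 0.3 -0.5 -1.9] q [0.11 0.34 1.6  0.   1.2  0.18] 0.1776158686218101 78.95934008527547
```

View pics/a_t.png

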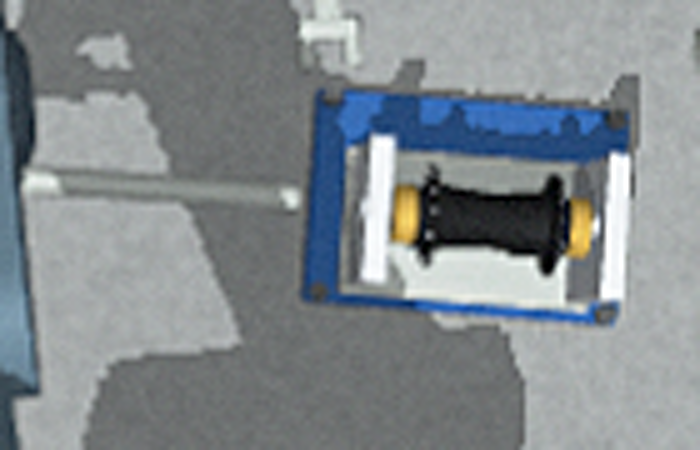

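The top crop shows the rod running from (35,182) to its nose at (292,198), aimed at the near plate at (380,210). The hub's centreline is about (405,213) to (580,225), so the rod is nearly parallel. I'll lower to bore height and measure at equal height.

Emit:
carry_out(
  increments=[0,0,0,0,0,0.04,1,0,0,0,0,0,0.08,1,0,0,0,0,0,0.112,1,0,0,0,0,0,0.112,1,0,0,0,0,0,0.112,1,0,0,0,0,0,0.112,1],
)

```text
time: 6.2
eef_pos: [629.5, 185.4, 77.2]
orientation: [3.14, -0.0, 1.503]
contact_force: [-0.4, -0.0, -0.7]
opening: 0.177
gripper_force: 78.9
```

```bash
cat > rod.py <<'E'
from h import *
c=r.camera('top'); im=c['color'].astype(float); g=cv2.cvtColor(c['color'],cv2.COLOR_RGB2GRAY).astype(float)
def edge(cols,lo,hi,z,dark=False):
    # strongest up/down intensity edges per column -> axis midpoint
    out=[]
    for u in cols:
        col=g[lo:hi,u]; d=np.gradient(cv2.GaussianBlur(col[:,None],(1,3),0)[:,0])
        if dark: a,b=np.argmin(d),np.argmax(d)
        else: a,b=np.argmax(d),np.argmin(d)
        if a<b: out.append((*onz(c,(u,lo+(a+b)/2),z)[:2],b-a))
    return np.array(out)
for nm,P in(('rod',edge(range(315,355),182,198,97)),('hub',edge(range(388,408),180,212,97,True))):
    k=np.polyfit(P[:,1],P[:,0],1); res=P[:,0]-np.polyval(k,P[:,1]); ok=abs(res)<3*np.median(abs(res))+.5; k=np.polyfit(P[ok,1],P[ok,0],1)
    print(nm,len(P),ok.sum(),'slope',k[0].round(4),'x at y=-62',np.polyval(k,-62).round(1),'width px',np.median(P[:,2]),'at mean y',P[ok].mean(0).round(1))
E
python3 rod.py; python3 look.py b; for i in 1 2 3; do python3 go.py 628 185 76 1.503|tail -1; done
python3 -c "
import cv2,numpy as np;a=cv2.imread('pics/b_t.png');b=cv2.imread('pics/b_s.png')
a=a[60:350,100:];a=cv2.resize(a,(400,193));b=cv2.resize(b,(400,400));cv2.imwrite('pics/b.png',np.hstack([b,cv2.copyMakeBorder(a,0,207,0,0,0)]))"
```

```text
rod 19 19 slope 0.0854 x at y=-62 612.6 width px 3.0 at mean y [619.5  18.9   3.1]
hub 20 20 slope 0.1135 x at y=-62 613.9 width px 12.0 at mean y [ 606.2 -129.7   12.2]
6.35 [629.5 185.4  77.4] [ 3.1402e+00 -3.0000e-04  1.5033e+00] F [ 0.9 -1.1 -1.4] q [0.11 0.39 1.62 0.   1.12 0.18] 0.17160309364625262 78.92300357110798
6.35 [629.5 185.4  77.4] [ 3.1402e+00 -3.0000e-04  1.5033e+00] F [ 0.9 -1.1 -1.4] q [0.11 0.39 1.62 0.   1.12 0.18] 0.17160309364625262 78.92300357110798
6.35 [629.5 185.4  77.4] [ 3.1402e+00 -3.0000e-04  1.5033e+00] F [ 0.9 -1.1 -1.4] q [0.11 0.39 1.62 0.   1.12 0.18] 0.17160309364625262 78.92300357110798
```

View pics/b.png

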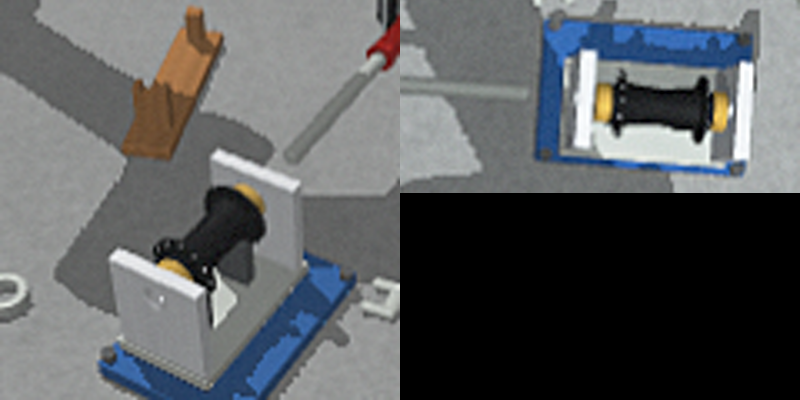

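The scene half shows the rod's nose at (292,157) heading for the near plate at (255,190). The top half shows the rod collinear with the hub, about 2–3 mm to its +x side. I'll correct x by −2.5 mm and z by −2.3 mm (tracked from the lift height), then close in.

Emit:
carry_out(
  increments=[0,0,0,0,-0.006,0.006,1,0,0,0,-0.02,-0.006,0.006,1,0,0,0,-0.04,-0.006,0.006,1,0,0,0,-0.06,-0.006,0.006,1,0,0,0,-0.08,-0.006,0.006,1,0,0,0,-0.085,-0.006,0.006,1,0,0,0,-0.085,-0.006,0.006,1,0,0,0,-0.085,-0.006,0.006,1],
)

```text
time: 7.15
eef_pos: [624.3, 151.6, 74.2]
orientation: [3.142, -0.0, 1.503]
contact_force: [1.1, -0.4, -2.0]
opening: 0.176
gripper_force: 78.9
```

```bash
python3 go.py 624.5 151 75 1.503; python3 look.py c; python3 -c "
import cv2,numpy as np;b=cv2.imread('pics/c_s.png');t=cv2.imread('pics/c_t.png')
cv2.imwrite('pics/c.png',np.hstack([cv2.resize(b[200:600,100:500],(400,400)),cv2.resize(t[100:300,200:400],(400,400))]))"
```

```text
turn [ 0. -0.  0.] shift [-0.0015  0.0006 -0.0019]
7.15 [624.3 151.6  74.2] [ 3.1415e+00 -1.0000e-04  1.5032e+00] F [ 1.1 -0.4 -2. ] q [0.06 0.37 1.66 0.   1.11 0.13] 0.17633079209493507 78.92906766850501
```

View pics/c.png

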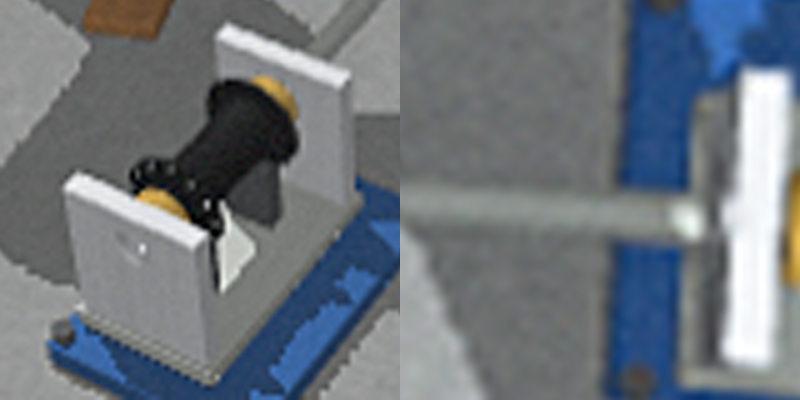

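The right panel shows the nose at (690,220), about 7 mm short of the near plate, whose mid-height is at (755,218), so it's nearly centred. I'll advance softly.

Emit:
carry_out(
  increments=[0,0,0,-0.008,0,0,1,0,0,0,-0.014,0,0,1,0,0,0,-0.018,0,0,1,0,0,0,-0.022,0,0,1,0,0,0,-0.024,0,0,1,0,0,0,-0.024,0,0,1],
)

```text
time: 7.85
eef_pos: [623.6, 141.7, 74.2]
orientation: [3.142, 0.001, 1.503]
contact_force: [0.4, 0.1, -0.4]
opening: 0.177
gripper_force: 79.0
```

```bash
python3 go.py 624 142 75 1.503
```

```text
turn [0.    0.001 0.001] shift [ 0.0009  0.0008 -0.0019]
7.85 [623.6 141.7  74.2] [3.1415e+00 7.0000e-04 1.5034e+00] F [ 0.4  0.1 -0.4] q [ 0.05  0.36  1.67 -0.    1.11  0.11] 0.17692969848966858 78.98986007552594
```

Emit:
carry_out(
  increments=[0,0,0,-0.003,0,0,1,0,0,0,-0.006,0,0,1,0,0,0,-0.009,0,0,1,0,0,0,-0.01,0,0,1,0,0,0,-0.01,0,0,1],
)

```text
time: 8.35
eef_pos: [623.4, 137.8, 74.2]
orientation: [3.142, 0.0, 1.503]
contact_force: [0.3, -0.5, -1.0]
opening: 0.175
gripper_force: 79.0
```

Emit:
carry_out(
  increments=[0,0,0,-0.004,0,0,1,0,0,0,-0.008,0,0,1,0,0,0,-0.012,0,0,1,0,0,0,-0.012,0,0,1],
)

```text
time: 8.75
eef_pos: [623.0, 132.9, 74.2]
orientation: [-3.142, 0.0, 1.503]
contact_force: [-0.1, -1.2, 0.3]
opening: 0.174
gripper_force: 79.0
```

The nose has passed through the near plate freely. Next is the hub entry, gently.

Emit:
carry_out(
  increments=[0,0,0,-0.004,0,0,1,0,0,0,-0.008,0,0,1,0,0,0,-0.012,0,0,1,0,0,0,-0.016,0,0,1,0,0,0,-0.02,0,0,1,0,0,0,-0.02,0,0,1],
)

```text
time: 9.35
eef_pos: [622.5, 125.0, 74.2]
orientation: [-3.142, 0.0, 1.503]
contact_force: [-0.5, -0.5, -1.3]
opening: 0.174
gripper_force: 79.0
```

Emit:
carry_out(
  increments=[0,0,0,-0.005,0,0,1,0,0,0,-0.01,0,0,1,0,0,0,-0.015,0,0,1,0,0,0,-0.02,0,0,1,0,0,0,-0.025,0,0,1,0,0,0,-0.03,0,0,1,0,0,0,-0.03,0,0,1],
)

```text
time: 10.05
eef_pos: [621.7, 112.9, 74.2]
orientation: [-3.142, 0.0, 1.503]
contact_force: [-0.3, -0.0, -1.2]
opening: 0.176
gripper_force: 79.0
```

```bash
python3 go.py 622 113 75 1.503; python3 rod.py; python3 look.py d; python3 -c "
import cv2,numpy as np;b=cv2.imread('pics/d_s.png');t=cv2.imread('pics/d_t.png')
cv2.imwrite('pics/d.png',np.hstack([cv2.resize(b[100:500,100:500],(400,400)),cv2.resize(t[100:300,200:400],(400,400))]))"
```

```text
turn [-0.  0.  0.] shift [ 0.0002  0.0008 -0.002 ]
10.05 [621.7 112.9  74.2] [-3.1416e+00  2.0000e-04  1.5031e+00] F [-0.3 -0.  -1.2] q [ 0.    0.35  1.69 -0.    1.1   0.07] 0.17649744819018853 78.9974315604195
rod 15 11 slope 0.0445 x at y=-62 612.2 width px 3.0 at mean y [616.4  32.3   3.9]
hub 19 19 slope 0.1147 x at y=-62 614.0 width px 12.0 at mean y [ 606.1 -130.6   12.2]
```

Inside the hub with no resistance; continuing.

Emit:
carry_out(
  increments=[0,0,0,-0.008,0,0,1,0,0,0,-0.016,0,0,1,0,0,0,-0.024,0,0,1,0,0,0,-0.032,0,0,1,0,0,0,-0.04,0,0,1,0,0,0,-0.048,0,0,1,0,0,0,-0.056,0,0,1,0,0,0,-0.064,0,0,1,0,0,0,-0.072,0,0,1,0,0,0,-0.08,0,0,1],
)

```text
time: 11.2
eef_pos: [619.5, 81.1, 74.2]
orientation: [3.142, -0.0, 1.503]
contact_force: [-0.2, 1.1, -0.3]
opening: 0.176
gripper_force: 79.0
```

Emit:
carry_out(
  increments=[0,0,0,-0.008,0,0,1,0,0,0,-0.016,0,0,1,0,0,0,-0.024,0,0,1,0,0,0,-0.032,0,0,1,0,0,0,-0.04,0,0,1,0,0,0,-0.048,0,0,1,0,0,0,-0.056,0,0,1,0,0,0,-0.064,0,0,1,0,0,0,-0.072,0,0,1,0,0,0,-0.072,0,0,1],
)

```text
time: 12.2
eef_pos: [617.6, 52.1, 74.2]
orientation: [-3.142, 0.0, 1.503]
contact_force: [0.6, -0.4, -0.0]
opening: 0.176
gripper_force: 79.0
```

Emit:
carry_out(
  increments=[0,0,0,-0.008,0,0,1,0,0,0,-0.016,0,0,1,0,0,0,-0.024,0,0,1,0,0,0,-0.032,0,0,1,0,0,0,-0.04,0,0,1,0,0,0,-0.048,0,0,1,0,0,0,-0.056,0,0,1,0,0,0,-0.064,0,0,1,0,0,0,-0.064,0,0,1],
)

```text
time: 13.1
eef_pos: [615.9, 26.5, 74.2]
orientation: [3.142, 0.0, 1.503]
contact_force: [-0.3, -0.6, -0.4]
opening: 0.175
gripper_force: 79.1
```

Emit:
carry_out(
  increments=[0,0,0,-0.005,0,0,1,0,0,0,-0.01,0,0,1,0,0,0,-0.015,0,0,1,0,0,0,-0.02,0,0,1,0,0,0,-0.025,0,0,1,0,0,0,-0.03,0,0,1,0,0,0,-0.03,0,0,1],
)

```text
time: 13.8
eef_pos: [615.1, 14.7, 74.2]
orientation: [3.141, 0.0, 1.503]
contact_force: [0.1, -0.1, -0.2]
opening: 0.176
gripper_force: 79.1
```

Emit:
carry_out(
  increments=[0,0,0,-0.005,0,0,1,0,0,0,-0.01,0,0,1,0,0,0,-0.015,0,0,1,0,0,0,-0.02,0,0,1,0,0,0,-0.025,0,0,1,0,0,0,-0.03,0,0,1,0,0,0,-0.03,0,0,1],
)

```text
time: 14.5
eef_pos: [614.2, 2.7, 74.2]
orientation: [-3.142, 0.0, 1.503]
contact_force: [-0.8, -0.8, -0.1]
opening: 0.178
gripper_force: 79.1
```

Emit:
carry_out(
  increments=[0,0,0,-0.005,0,0,1,0,0,0,-0.01,0,0,1,0,0,0,-0.015,0,0,1,0,0,0,-0.02,0,0,1,0,0,0,-0.025,0,0,1,0,0,0,-0.025,0,0,1],
)

```text
time: 15.1
eef_pos: [613.6, -7.3, 74.2]
orientation: [3.142, 0.0, 1.503]
contact_force: [0.2, -0.8, -0.8]
opening: 0.179
gripper_force: 79.1
```

Emit:
carry_out(
  increments=[0,0,0,-0.004,0,0,1,0,0,0,-0.008,0,0,1,0,0,0,-0.012,0,0,1,0,0,0,-0.014,0,0,1,0,0,0,-0.014,0,0,1],
)

```text
time: 15.6
eef_pos: [613.2, -12.7, 74.2]
orientation: [3.141, 0.0, 1.503]
contact_force: [1.1, 0.2, -0.3]
opening: 0.177
gripper_force: 79.1
```

Emit:
carry_out(
  increments=[0,0,0,-0.002,0,0,1,0,0,0,-0.003,0,0,1,0,0,0,-0.003,0,0,1],
)

```text
time: 15.9
eef_pos: [613.1, -13.6, 74.2]
orientation: [3.141, 0.0, 1.503]
contact_force: [0.3, 0.7, -0.1]
opening: 0.175
gripper_force: 79.1
```

Emit:
carry_out(
  increments=[0,0,0,-0.002,0,0,1,0,0,0,-0.003,0,0,1,0,0,0,-0.003,0,0,1],
)

```text
time: 16.2
eef_pos: [613.1, -14.2, 74.2]
orientation: [3.141, -0.001, 1.503]
contact_force: [1.0, 4.8, 0.6]
opening: 0.171
gripper_force: 79.1
```

Emit:
carry_out(
  increments=[0,0,0,-0.002,0,0,1,0,0,0,-0.003,0,0,1,0,0,0,-0.003,0,0,1],
)

```text
time: 16.5
eef_pos: [613.1, -14.3, 74.2]
orientation: [3.141, -0.003, 1.503]
contact_force: [2.0, 8.3, 0.8]
opening: 0.175
gripper_force: 79.2
```

Emit:
carry_out(
  increments=[0,0,0,-0.002,0,0,1,0,0,0,-0.004,0,0,1,0,0,0,-0.004,0,0,1],
)

```text
time: 16.8
eef_pos: [613.1, -14.3, 74.3]
orientation: [3.141, -0.006, 1.503]
contact_force: [2.8, 14.1, 1.8]
opening: 0.172
gripper_force: 79.2
```

```bash
python3 go.py 613 -14.2 75 1.503; python3 look.py e; python3 -c "
import cv2,numpy as np;b=cv2.imread('pics/e_s.png');t=cv2.imread('pics/e_t.png')
cv2.imwrite('pics/e.png',np.hstack([cv2.resize(b[100:500,100:500],(400,400)),cv2.resize(t[100:300,200:400],(400,400))]))"
```

```text
turn [ 0.001 -0.012 -0.   ] shift [ 0.0002 -0.0003 -0.0018]
16.8 [613.1 -14.3  74.3] [ 3.1411 -0.006   1.5028] F [ 2.8 14.1  1.8] q [-0.21  0.31  1.74  0.01  1.09 -0.15] 0.1722776650845739 79.19736665440723
```

View pics/e.png

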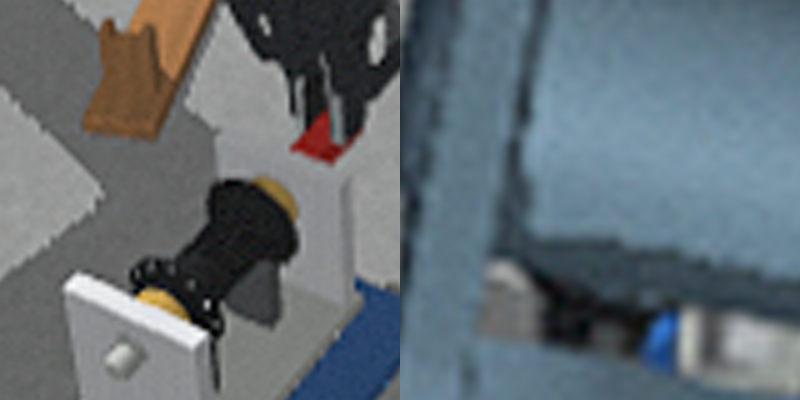

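The scene half shows the nose protruding from the far plate at (122,358) and the grip pressed up at the near plate. It's seated; I'll ease the push, release, and rise.

Emit:
carry_out(
  increments=[0,0,0,0.003,0,0,1,0,0,0,0.005,0,0,1,0,0,0,0.006,0,0,1,0,0,0,0.006,0,0,1],
  squeeze=40,
)

```text
time: 17.3
eef_pos: [613.1, -14.3, 74.3]
orientation: [3.141, -0.001, 1.503]
contact_force: [1.1, 5.1, 0.0]
opening: 0.174
gripper_force: 79.1
```

Emit:
carry_out(
  increments=[0,0,0,0,0,0,0.7,0,0,0,0,0,0,0.5,0,0,0,0,0,0,0.2,0,0,0,0,0,0,-0.2,0,0,0,0,0,0,-0.2,0,0,0,0,0,0,-0.2,0,0,0,0,0,0,-0.2],
)

```text
time: 18.0
eef_pos: [613.0, -15.4, 74.2]
orientation: [-3.142, 0.0, 1.503]
contact_force: [1.0, -0.1, 0.3]
opening: 0.602
gripper_force: 0.0
```

Emit:
carry_out(
  increments=[0,0,0,0,0,-0.03,-0.2,0,0,0,0,0,-0.08,-0.2,0,0,0,0,0,-0.16,-0.2,0,0,0,0,0,-0.26,-0.2,0,0,0,0,0,-0.36,-0.2,0,0,0,0,0,-0.36,-0.2,0,0,0,0,0,-0.36,-0.2],
)

```text
time: 18.7
eef_pos: [613.8, -15.4, 220.5]
orientation: [3.138, 0.001, 1.503]
contact_force: [-0.4, 0.5, -0.5]
opening: 0.598
gripper_force: 0.0
```

Emit:
carry_out(
  increments=[0,0,0,0.1,-0.1,0,-0.2,0,0,0,0.2,-0.2,0,-0.2,0,0,0,0.3,-0.3,0,-0.2,0,0,0,0.4,-0.4,0,-0.2,0,0,0,0.4,-0.4,0,-0.2,0,0,0,0.4,-0.4,0,-0.2,0,0,0,0.4,-0.4,0,-0.2],
)

```text
time: 19.4
eef_pos: [463.5, 155.2, 217.2]
orientation: [-3.14, 0.001, 1.504]
contact_force: [0.9, -0.3, 0.2]
opening: 0.598
gripper_force: 0.0
```

```bash
python3 - <<'E'
from h import *
c=r.camera('top'); s=r.camera('scene')
im=c['color'].astype(int);R,G,B=im[...,0],im[...,1],im[...,2]
m=(R>80)&(G<R*.4)&(B<R*.4);m[:,:330]=0;m[:,390:]=0;m[:165]=0;m[:165]=0;m[215:]=0
v,u=np.nonzero(m);J=np.array([621.7,-131.7]);y=-.068;jy=np.array([-np.sin(y),np.cos(y)])
P=np.array([onz(c,(a,b),100)[:2] for a,b in zip(u,v)]);t=(P-J)@jy
print(len(u),u.min(),u.max(),v.min(),v.max(),'jig y',t.min(),t.max(),'x mean',P.mean(0))
st=r.get_state();print(st['eef_pos'],st['contact_force'],st['time'])
E
```

```text
148 349 372 188 196 jig y 73.01248696780752 138.13244778622237 x mean [613.1330605  -26.97923412]
[464.41029307 154.48495808 217.5285937 ] [-0.84365794 -0.40678259 -0.02218101] 19.5
```

The red handle spans jig y from 73 to 138 mm against an expected 72 to 138 mm, so the collar is flush.

```bash
python3 -c "
from rig import r
print(r.finish_job())"
```

```text
the job is handed in; nothing more can be done
None
```

The axle went through the near plate, hub and far plate, its collar is seated against the near plate, it has been released, and the job is handed in at about 19.5 s; the highest force I read was about 14 N.

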